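# Proof-load a ratchet stand under its spring tester

## Task

Proof-load the ratchet stand: lift its rail by the upright tab, click by click past the pawl, until the rubber cap presses the spring tester above it with about 10 N (never more than 20 N), and let go so that the pawl alone holds the load for a second. Then press the pawl's tail down gently (well under 20 N) to free the rail, let the rail come all the way down, and leave the pawl sprung back in. Do not knock over the collet and the oil bottle that stand near by.

Things in the scene. Friction and masses are not known exactly. Their poses are not given: they have to be found in the camera images.
- stand: Ratchet stand, fixed: dark base plate 135x94x12 mm, grey guide housing 33x33 mm and 135 mm high round the rail, steel post (18 mm thick, 342 mm high) 65 mm behind the rail, carrying the spring tester. Origin on the worktop on the rail's vertical axis; z up; -x is the side of the rail's forward arm and tab, -y that of the pawl's tail, +x that of the post.
- tester_axis (a point): Point on the post, 180 mm up; 65 mm to -x of it hangs the tester: a barrel 28 mm thick with a sprung plunger (foot 18 mm wide) pointing down at the cap. Its height is set by hand and is NOT MEASURED: the foot hangs 10 to 62 mm above the cap of the lowered rail, so feel for it. It resists with 0.5 N at first touch and 0.6 N more per mm; it bottoms at 46 mm.
- rail (a joint): Height of the rail above its lowest place, m: 0 fully down (start), top stop 0.100. Steel bar, 0.28 to 0.46 kg, sliding upright with a damper of 40 N per m/s (it sinks slowly when freed). It lifts freely; the pawl rides over each tooth with a drag of 0 to 5 N that drops off at each click. Let go, it sinks at most 7 mm to where the pawl holds it: about 0.006, 0.013, 0.020 and so on, 7 mm apart.
- tab (a point): Where to lift the rail: an upright dark steel tab on the rail's forward arm, 10 mm thick along the stand's y, 30 mm along its x. The point is in the tab's middle plane, 22 mm below its upper edge, 26 mm above the arm, 100 mm to the stand's -x side of the rail's axis, 182 mm above the worktop when the rail is down; it rises with the rail. Axes as the stand's.
- cap: Rubber cap on top of the rail, 20 mm in diameter, 8 mm high; origin in the middle of its underside, 160 mm above the worktop when the rail is down. It presses on the tester; do not hold it with the fingers.
- pawl (a joint): Angle of the sprung pawl, rad: about 0.02 when in the rack; grows as the tail is pressed down; clear of the teeth above 0.20; end stop at 0.40. A lever pivoted 98 mm above the worktop, 15 mm to the stand's -y side of the rail's axis.
- tail_pad: Flat dark steel pad 26x26x7 mm at the end of the pawl's tail, 90 mm to the stand's -y side of the rail's axis; origin in the middle of its underside. Its top is 114 mm above the worktop when the pawl is in. Pressed down 18 mm it frees the rail, at 29 mm it meets a hard stop; this takes 2 to 5 N. Let go, it springs back up and the pawl catches the rail again.
- pad_top (a point): Middle of the upper face of the tail pad: the point to press down on.
- collet: Steel collet stood on its nose, 32 mm in diameter, 100 mm high, loose, beside the stand on its +y side. Origin in the middle of its underside. A bystander that must stay standing.
- oil_bottle: Squeeze oiler with a spout, 55 mm in diameter, 199 mm high, loose, in front and to the left of the stand. Origin in the middle of its underside. A bystander that must stay standing.

How it is judged:
On the way:
1. the rail's cap presses the spring tester with 6 to 15 N, held by the pawl alone: the robot touches nothing (contact force between cap and anything else between 6 and 15 N and contact force between each of the arm, the fingers and anything else below 0.1 N), for 0.5 s.
At the end, for the whole second after the job is handed in: The rail is fully down (within 3 mm), the pawl has sprung back in (within 0.06 rad), and the collet and the oil bottle still stand (value of joint rail below 0.003 m and value of joint pawl below 0.06 rad and angle between each of collet, oil_bottle's own z axis and vertical below 0.3 rad); the robot touches nothing.
It fails at once if the tester is overloaded: more than 20 N on the rail's cap (contact force between cap and anything else above 20 N).
It fails at once if the pawl's tail pad is forced with more than 20 N (contact force between tail_pad and anything else above 20 N).
It fails at once if the collet or the oil bottle is knocked over (angle between any of collet, oil_bottle's own z axis and vertical above 0.5 rad).
It also fails if it takes over 72 s, if anything falls off the work surface, if the arm or the gripper's body presses on something with over 40 N, if the wrist force passes 120 N, or if a joint passes its speed limit or range.

## Robot

A 6-joint arm with a two-finger parallel gripper is mounted at the origin on the work surface; the furniture and walls round the work are solid. World frame = base frame: x ahead of the robot, y to its left, z up, the work surface at z = 0. Lengths are in m, angles in rad, forces in N, time in s.
With the tool pointing down it reaches from about 0.25 to 0.775 m from the base axis. Payload 4 kg.
Tool frame: the origin (TCP) lies at the centre of the arm's flange, where the gripper is bolted on; the fingertips stand 199 mm ahead of it and the grasp point (between the pads) lies 180 mm ahead of it; z points along the fingers, y is the line along which they close (so a half turn about z gives the same grasp; the last joint's range is limited). The gripper opens to 94 mm and grips with 3 to 60 N. Pads are 16 mm wide; open, the fingers measure 119 mm over their backs; the gripper's body (75 mm by 177 mm) begins 78 mm behind the grasp point.
Start: joints at [-1.397, 0.087, 1.371, -0, 1.684, -0.103], TCP at [0.15, -0.529, 0.405] pointing down, gripper open.
Joint ranges: [-3.1, 3.1], [-0.76, 2.03], [0.27, 2.55], [-1.08, 4.22], [0.17, 2.65], [-2.57, 2.57]. Speed limits (rad/s): [2.79, 2.79, 3.14, 3.14, 3.14, 3.14].

## Interface

Orientations are given as [roll, pitch, yaw] about the fixed x, y, z axes, in that order (R = Rz(yaw) Ry(pitch) Rx(roll)).
In Python, from bench import robot, eyes, models gives the robot as it stands.
- The arm moves only by the tool step_arm, never from a script. Its argument "commands" is a list that holds one entry, the list of rows, each a list of 7 numbers: the shift along the tool's x, y, z in mm, then the turn, a rotation vector about the tool's x, y, z in rad, then the finger opening in mm, from 0 to 94. In form: [[[tx, ty, tz, wx, wy, wz, gripper], ...]]. A call has 1 to 20 rows; each row shifts and turns the commanded pose from where the row before left it, along the tool's axes as they then stand; what a row does not reach is not made up. A row lasts 1/8 s, in which the tool goes at most 62.5 mm and 10.7 degrees, less where a joint would pass 70% of its speed; a pose out of reach is approached as far as the arm can. A call is refused whole if a number of a shift passes 62.5 or a number of a turn 0.188, either way. A call with a gripper value outside its range is refused whole. The fingers move at their own pace and stop on an object; the grip force is fixed at half the most. Time passes only in rows, so rows that do not move let the fingers close. It gives the time, the measured TCP pose, the force, the opening and the grip force at its end, in the units of the state.
- robot.get_obs(): the state, without advancing time (a new reading comes with each control period).
- eyes.snapshot(name): name is "side" or "top" or "wrist"; returns a dict with "color" (400x640x3 uint8, red, green, blue), "camera_matrix" (3x3 intrinsics, pixels), "eye" and "rotation" of the camera in the world; the wrist camera has in their place "tool_from_camera" (4x4, takes a point from camera to tool coordinates, whose origin is the TCP and whose axes are the flange's). Camera axes: x right, y up, looking along -z (the intrinsics and any distortion apply to the point x, -y, -z); pixel columns grow to the right and rows downward; lengths in m; the calibration is good to about 2 mm. The wrist camera is an equidistant fisheye: a pixel r from the principal point sees the ray r / f radians off the axis. A picture is of the moment at which its call begins: read the wrist's pose just before it. There is no depth.
- robot.close_job(): hands the job in; it is judged then, once.
Trained networks look in a picture, given as the dict that the camera call returned (one of the last four; its "shot" number tells which), for a name from the list of things; names that differ only in an ending like _2 or _b are one class to them, and where a whole thing is asked for, a point or a joint stands for the part that bears it (a point fixed in the world has none). Each returns a list of dicts, best first, with "confidence" (0 to 1); they miss things now and then, are a little off and sometimes report something else, mostly with a low value. They report only what shows in the picture. A call takes as long as a camera call.
- models.masks_of(picture, query): "mask" (400x640 bool, what is visible of it) and "xy" ([column, row] in pixels, amid what is visible of it).
- models.tip_of(picture, query): "xy" ([column, row] in pixels: a listed point, or the origin of a listed thing).
The state is a dict: "time": time; "joint_positions": joint angles; "qvel": joint speeds; "joint_torque": joint torques, N m; "tool_pos": TCP position; "ee_rot": TCP orientation; "wrist_force": force on the tool from outside, world axes, zero at the start; "wrist_torque": the same for the moment, N m; "width": finger opening in m; "finger_force": force on a finger pad.
Only numpy, scipy, OpenCV 4.12 (cv2) and the standard library are available. Lean on these libraries where they do the work, as an engineer would, in place of code of your own. Each camera call takes 0.05 s, during which the arm holds its last target. There are 200 camera calls.

## Working session

There is one attempt and no reset: what is moved stays moved. The work goes in short steps, Python scripts to look and compute and a tool call to move; the robot and the scene stay as the last step left them, time stands still between calls to the robot, and variables do not carry over. Pictures are saved under pics/ and viewed, at most 10 in all, crops included, and the job is handed in when it is done.

Besides the shell and the picture viewer there is one more tool, called after ">>>" by a JSON object that holds its "fn" and its "kwargs", one argument or row to a line. step_arm: Moves the arm, as the interface text tells. Its arguments: {"type":"object","properties":{"commands":{"type":"array"}},"required":["commands"]}

```bash
mkdir -p pics; cat > h.py <<'E'
import numpy as np,cv2
from bench import robot,eyes,models
def save(p,n): cv2.imwrite(f'pics/{n}.png',p['color'][:,:,::-1])
def ray(p,xy):
    K=np.array(p['camera_matrix']);d=np.linalg.inv(K)@[xy[0],xy[1],1]
    d=np.array([d[0],-d[1],-d[2]]);return np.array(p['eye']),np.array(p['rotation'])@d
def atz(p,xy,z):
    e,d=ray(p,xy);return e+d*(z-e[2])/d[2]
def tri(p,a,q,b):
    A,r=ray(p,a);B,s=ray(q,b);r/=np.linalg.norm(r);s/=np.linalg.norm(s)
    t=np.linalg.lstsq(np.c_[r,-s],B-A,rcond=None)[0]
    P,Q=A+r*t[0],B+s*t[1];return (P+Q)/2,np.linalg.norm(P-Q)
E
python3 - <<'E'
from h import *
np.set_printoptions(precision=4,suppress=True)
s=eyes.snapshot('side');t=eyes.snapshot('top');save(s,'s0');save(t,'t0')
o=robot.get_obs();print(o['tool_pos'],o['ee_rot'],o['time'],o['wrist_force'],s['eye'],t['eye'],s.keys())
for n in ['stand','tester_axis','tab','cap','pad_top','tail_pad','collet','oil_bottle']:
    a=models.tip_of(s,n);b=models.tip_of(t,n)
    print(n,[(np.round(x['xy']),round(x['confidence'],2)) for x in a[:2]],[(np.round(x['xy']),round(x['confidence'],2)) for x in b[:2]])
    if a and b: print('   ',*tri(s,a[0]['xy'],t,b[0]['xy']))
cv2.imwrite('pics/both0.png',cv2.resize(np.vstack([s['color'],t['color']])[:,:,::-1],(480,600)))
E
```

```text
[ 0.1503 -0.529   0.4036] [-3.1396 -0.0002  0.2768] 0.1 [0.0387 0.4653 0.0444] [0.7649 0.3712 1.1682] [ 0.418  -0.0916  0.9612] dict_keys(['color', 'camera_matrix', 'eye', 'rotation', 'shot'])
stand [(array([295., 217.]), 0.73)] [(array([348., 180.]), 0.58)]Traceback (most recent call last):
  File "<stdin>", line 8, in <module>
  File "h.py", line 11, in tri
    t=np.linalg.lstsq(np.c_[r,-s],B-A,rcond=None)[0]
      ~~~~~~~~~~~~~~~^^^^^^^^^^^^^^^^^^^^^^^^^^^^
    raise LinAlgError('Incompatible dimensions')
numpy.linalg.LinAlgError: Incompatible dimensions
```

View pics/s0.png

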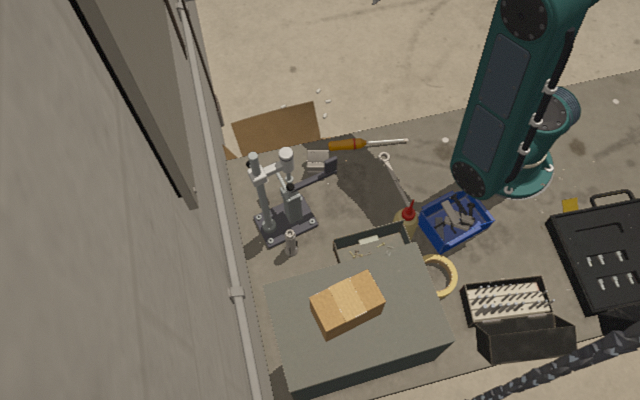

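View pics/t0.png

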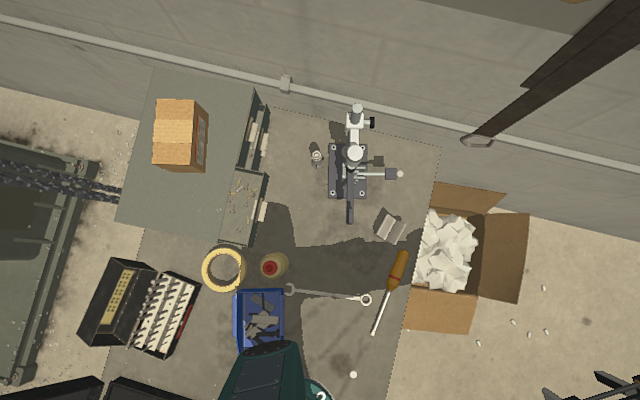

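```bash
sed -i '1a from scipy.spatial.transform import Rotation as Rn' h.py
sed -i "s/return np.array(p\['eye'\]),np.array(p\['rotation'\])@d/R=np.array(p['rotation']);R=Rn.from_euler('xyz',R).as_matrix() if R.shape==(3,) else R;return np.array(p['eye']),R@d/" h.py
python3 - <<'E'
from h import *
np.set_printoptions(precision=4,suppress=True)
s=eyes.snapshot('side');t=eyes.snapshot('top')
print(s['rotation'],np.array(s['camera_matrix']).tolist(), np.array(t['camera_matrix']).tolist(),t['rotation'])
for n in ['stand','tester_axis','tab','cap','pad_top','tail_pad','collet','oil_bottle']:
    a=models.tip_of(s,n);b=models.tip_of(t,n)
    print(n,[(np.round(x['xy']),round(x['confidence'],2)) for x in a[:2]],[(np.round(x['xy']),round(x['confidence'],2)) for x in b[:2]])
    if a and b: print('   ',*tri(s,a[0]['xy'],t,b[0]['xy']))
    z=dict(stand=0,tester_axis=.18,tab=.182,cap=.16,pad_top=.114,tail_pad=.107,collet=0,oil_bottle=0)[n]
    if a: print('   s',atz(s,a[0]['xy'],z))
    if b: print('   t',atz(t,b[0]['xy'],z))
a=cv2.resize(s['color'][120:280,220:380],(480,480),interpolation=cv2.INTER_CUBIC)
b=cv2.resize(t['color'][90:240,290:423],(426,480),interpolation=cv2.INTER_CUBIC)
cv2.imwrite('pics/z.png',np.hstack([a[:,60:420],b])[:,:,::-1])
E
```

```text
[0.4609 0.007  2.6283] [[519.9611351949442, 0.0, 321.1008914263059], [0.0, 519.9611351949442, 203.7017824106581], [0.0, 0.0, 1.0]] [[395.66196940375903, 0.0, 326.2055243438192], [0.0, 395.66196940375903, 202.22124285441922], [0.0, 0.0, 1.0]] [ 0.0982  0.0071 -1.5899]
stand [(array([290., 217.]), 0.77)] [(array([347., 179.]), 0.87)]
    [ 0.5712 -0.1396  0.0076] 0.005987326740818631
   s [ 0.5721 -0.145   0.    ]
   t [ 0.57   -0.1381  0.    ]
tester_axis [(array([262., 195.]), 0.56)] [(array([353., 136.]), 0.74)]
    [ 0.6294 -0.1434  0.1764] 0.0017418194614849825
   s [ 0.6293 -0.1409  0.18  ]
   t [ 0.6291 -0.1438  0.18  ]
tab [(array([329., 163.]), 0.94)] [(array([354., 212.]), 0.62)]
    [ 0.4705 -0.1392  0.1829] 0.00813044323736553
   s [ 0.4673 -0.1369  0.182 ]
   t [ 0.4737 -0.1418  0.182 ]
cap [(array([291., 185.]), 0.62)] [(array([350., 167.]), 0.61)]
    [ 0.5647 -0.1365  0.1716] 0.0028665197448997865
   s [ 0.5613 -0.1413  0.16  ]
   t [ 0.568  -0.1381  0.16  ]
pad_top [] [(array([389., 170.]), 0.67), (array([349., 164.]), 0.17)]
   t [ 0.5689 -0.2255  0.114 ]
tail_pad [] [(array([388., 175.]), 0.55)]
   t [ 0.559  -0.2225  0.107 ]
collet [(array([292., 251.]), 0.79)] [(array([318., 163.]), 0.52), (array([351., 168.]), 0.44)]
    [ 0.6108 -0.0658 -0.0067] 0.004178813750032375
   s [ 0.6101 -0.0619  0.    ]
   t [ 0.6111 -0.0673  0.    ]
oil_bottle [(array([397., 239.]), 0.67), (array([291., 186.]), 0.35)] [(array([274., 263.]), 0.56)]
    [0.3723 0.0397 0.0074] 0.007053418529413127
   s [0.3729 0.0358 0.    ]
   t [0.369  0.0428 0.    ]
```

View pics/z.png

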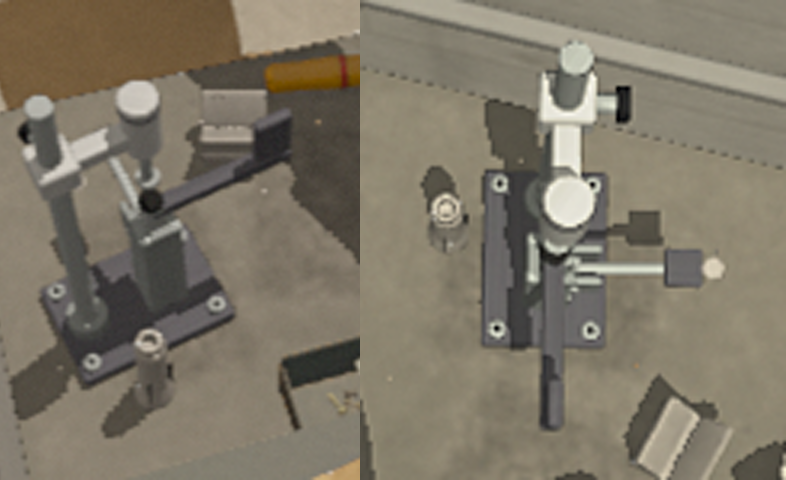

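>>> {"fn": "step_arm", "kwargs": {
  "commands": [
    [[0, 0, -23, 0, 0, 0.149, 94], [0, 0, -23, 0, 0, 0.148, 94], [31, -39, 0, 0, 0, 0, 94], [31, -39, 0, 0, 0, 0, 94], [31, -39, 0, 0, 0, 0, 94], [31, -39, 0, 0, 0, 0, 94], [31, -39, 0, 0, 0, 0, 94], [31, -39, 0, 0, 0, 0, 94], [31, -39, 0, 0, 0, 0, 94], [31, -39, 0, 0, 0, 0, 94], [31, -39, 0, 0, 0, 0, 94], [31, -39, 0, 0, 0, 0, 94], [0, 0, 0, 0, 0, 0, 94]]
  ]
}}

```text
time: 2.72
tool_pos: [0.4694, -0.1431, 0.4504]
ee_rot: [-3.141, 0.0, -0.015]
wrist_force: [0.0, 0.6, -0.7]
width: 0.094
finger_force: 0.0
```

```bash
cat >> h.py <<'E'
def wray(p,o,xy):
    K=np.array(p['camera_matrix']);v=np.array(xy)-K[:2,2];r=np.hypot(*v);th=r/K[0,0];u=v/max(r,1e-9)
    d=np.array([np.sin(th)*u[0],-np.sin(th)*u[1],-np.cos(th)])
    T=np.array(p['tool_from_camera']);R=Rn.from_euler('xyz',o['ee_rot']).as_matrix()
    return np.array(o['tool_pos'])+R@T[:3,3],R@(T[:3,:3]@d)
def wz(p,o,xy,z):
    e,d=wray(p,o,xy);return e+d*(z-e[2])/d[2]
E
python3 - <<'E'
from h import *
np.set_printoptions(precision=4,suppress=True)
o=robot.get_obs();w=eyes.snapshot('wrist');save(w,'w0')
print(o['tool_pos'],o['ee_rot'],o['time'],w['camera_matrix'],w['tool_from_camera'])
for n,z in dict(tester_axis=.18,tab=.182,cap=.16,pad_top=.114,tail_pad=.107,collet=0).items():
    a=models.tip_of(w,n)
    for x in a[:2]: print(n,np.round(x['xy']),round(x['confidence'],2),wz(w,o,x['xy'],z))
m=models.masks_of(w,'tab')
for k in m[:2]: print(k['confidence'],k['xy'],k['mask'].sum())
E
```

```text
[ 0.4694 -0.1431  0.4504] [-3.1409  0.0003 -0.0147] 2.725 [[309.7069   0.     321.32  ]
 [  0.     309.7069 200.0493]
 [  0.       0.       1.    ]] [[-0.0005  0.9635  0.2678  0.0796]
 [ 1.      0.0006 -0.0003  0.0006]
 [-0.0004  0.2678 -0.9635  0.0206]
 [ 0.      0.      0.      1.    ]]
tester_axis [317.  16.] 0.66 [ 0.6328 -0.1426  0.18  ]
tab [310. 216.] 0.84 [ 0.4659 -0.1341  0.182 ]
pad_top [400. 100.] 0.68 [ 0.5662 -0.2262  0.114 ]
pad_top [315.  13.] 0.35 [ 0.6578 -0.1397  0.114 ]
tail_pad [402. 103.] 0.57 [ 0.5633 -0.2294  0.107 ]
collet [262.  71.] 0.89 [ 0.6159 -0.0641  0.    ]
0.97 [312.3, 170.3] 1974
```

View pics/w0.png

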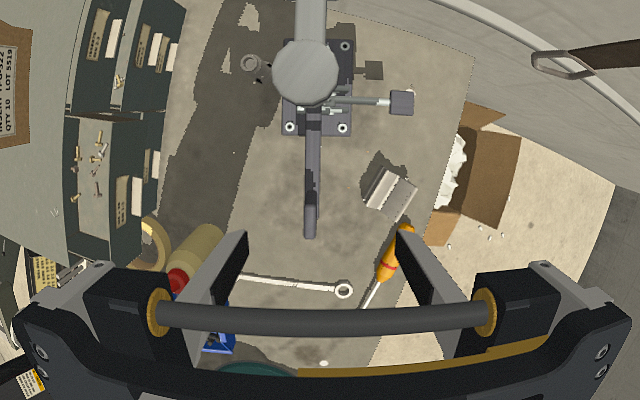

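```bash
python3 - <<'E'
from h import *
np.set_printoptions(precision=4,suppress=True)
o=robot.get_obs();w=eyes.snapshot('wrist')
for p,z in [((290,127),.012),((343,128),.012),((345,46),.012),((311,207),.204),((311,236),.204),((305,222),.204),((316,222),.204),((402,102),.114),((307,71),.2)]: print(p,z,wz(w,o,p,z))
c=w['color'][150:250,260:360];cv2.imwrite('pics/c1.png',cv2.resize(c,(600,600),interpolation=cv2.INTER_CUBIC)[:,:,::-1])
E
```

```text
(290, 127) 0.012 [ 0.5338 -0.1066  0.012 ]
(343, 128) 0.012 [ 0.5306 -0.1777  0.012 ]
(345, 46) 0.012 [ 0.6432 -0.1827  0.012 ]
(311, 207) 0.204 [ 0.479  -0.1394  0.204 ]
(311, 236) 0.204 [ 0.4551 -0.1386  0.204 ]
(305, 222) 0.204 [ 0.4669 -0.1344  0.204 ]
(316, 222) 0.204 [ 0.4668 -0.1429  0.204 ]
(402, 102) 0.114 [ 0.562  -0.2322  0.114 ]
(307, 71) 0.2 [ 0.5813 -0.1392  0.2   ]
```

View pics/c1.png

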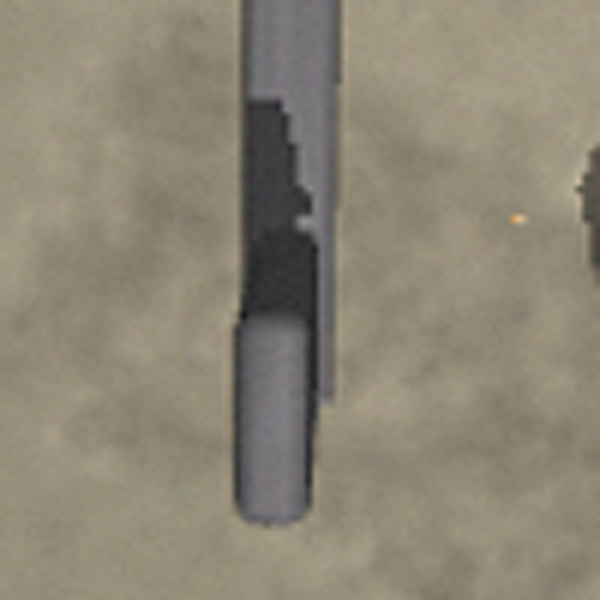

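>>> {"fn": "step_arm", "kwargs": {
  "commands": [
    [[-1, -8, 0, 0, 0, 0.03, 40], [0, 0, 20, 0, 0, 0, 40], [0, 0, 20, 0, 0, 0, 40], [0, 0, 20, 0, 0, 0, 40], [0, 0, 15, 0, 0, 0, 40], [0, 0, 11, 0, 0, 0, 40], [0, 0, 0, 0, 0, 0, 40]]
  ]
}}

```text
time: 4.05
tool_pos: [0.4671, -0.1375, 0.3639]
ee_rot: [-3.141, 0.001, -0.05]
wrist_force: [0.4, -0.2, 0.5]
width: 0.0402
finger_force: 0.0
```

```bash
python3 - <<'E'
from h import *
o=robot.get_obs();print(o['tool_pos'],o['ee_rot'],o['wrist_force'])
w=eyes.snapshot('wrist');save(w,'w2')
E
```

```text
[ 0.46712327 -0.13745173  0.36390902] [-3.14115318e+00  1.40113222e-03 -5.04338029e-02] [ 0.40132201 -0.23118911  0.47987008]
```

View pics/w2.png

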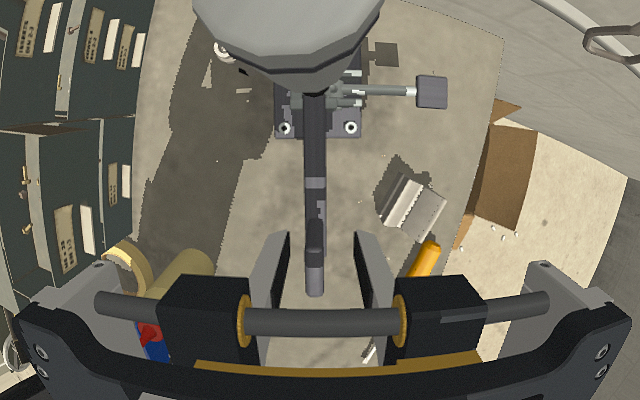

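>>> {"fn": "step_arm", "kwargs": {
  "commands": [
    [[1, -3, 0, 0, 0, 0, 30], [0, 0, 0, 0, 0, 0, 16], [0, 0, 0, 0, 0, 0, 8], [0, 0, 0, 0, 0, 0, 0], [0, 0, 0, 0, 0, 0, 0], [0, 0, 0, 0, 0, 0, 0]]
  ]
}}

```text
time: 4.85
tool_pos: [0.4685, -0.1339, 0.3651]
ee_rot: [-3.14, -0.001, -0.049]
wrist_force: [0.1, 4.8, 2.9]
width: 0.0102
finger_force: 30.0
```

>>> {"fn": "step_arm", "kwargs": {
  "commands": [
    [[0, -1, -1.5, 0, 0, 0, 0], [0, 0, -1.5, 0, 0, 0, 0], [0, 0, 0, 0, 0, 0, 0], [0, 0, 0, 0, 0, 0, 0]]
  ]
}}

```text
time: 5.35
tool_pos: [0.4687, -0.1336, 0.3664]
ee_rot: [-3.141, 0.001, -0.05]
wrist_force: [4.4, 1.7, -9.5]
width: 0.0098
finger_force: 30.0
```

>>> {"fn": "step_arm", "kwargs": {
  "commands": [
    [[0, 0, -2, 0, 0, 0, 0], [0, 0, -1.5, 0, 0, 0, 0], [0, 0, 0, 0, 0, 0, 0]]
  ]
}}

```text
time: 5.72
tool_pos: [0.4686, -0.1336, 0.3711]
ee_rot: [3.141, -0.0, -0.05]
wrist_force: [4.9, 1.0, -6.7]
width: 0.0101
finger_force: 30.0
```

>>> {"fn": "step_arm", "kwargs": {
  "commands": [
    [[0, 0, -2, 0, 0, 0, 0], [0, 0, -1.5, 0, 0, 0, 0], [0, 0, 0, 0, 0, 0, 0]]
  ]
}}

```text
time: 6.1
tool_pos: [0.4686, -0.1336, 0.374]
ee_rot: [3.142, 0.0, -0.05]
wrist_force: [4.4, 1.1, -7.4]
width: 0.0099
finger_force: 30.0
```

>>> {"fn": "step_arm", "kwargs": {
  "commands": [
    [[0, 0, -2, 0, 0, 0, 0], [0, 0, -1.5, 0, 0, 0, 0], [0, 0, 0, 0, 0, 0, 0]]
  ]
}}

```text
time: 6.48
tool_pos: [0.4685, -0.1335, 0.3782]
ee_rot: [3.141, -0.0, -0.05]
wrist_force: [4.8, 0.9, -7.1]
width: 0.0099
finger_force: 30.0
```

>>> {"fn": "step_arm", "kwargs": {
  "commands": [
    [[0, 0, -2, 0, 0, 0, 0], [0, 0, -1.5, 0, 0, 0, 0], [0, 0, 0, 0, 0, 0, 0]]
  ]
}}

```text
time: 6.85
tool_pos: [0.4687, -0.1336, 0.3807]
ee_rot: [3.142, 0.0, -0.05]
wrist_force: [5.5, 0.5, -10.7]
width: 0.0096
finger_force: 30.0
```

>>> {"fn": "step_arm", "kwargs": {
  "commands": [
    [[0, 0, -2, 0, 0, 0, 0], [0, 0, -1.5, 0, 0, 0, 0], [0, 0, 0, 0, 0, 0, 0]]
  ]
}}

```text
time: 7.22
tool_pos: [0.4685, -0.1335, 0.3852]
ee_rot: [3.141, -0.0, -0.05]
wrist_force: [4.4, 0.4, -6.9]
width: 0.0097
finger_force: 30.0
```

>>> {"fn": "step_arm", "kwargs": {
  "commands": [
    [[0, 0, -2, 0, 0, 0, 0], [0, 0, -1.5, 0, 0, 0, 0], [0, 0, 0, 0, 0, 0, 0]]
  ]
}}

```text
time: 7.6
tool_pos: [0.4686, -0.1336, 0.388]
ee_rot: [3.141, 0.0, -0.05]
wrist_force: [5.3, 0.2, -8.8]
width: 0.0102
finger_force: 30.0
```

>>> {"fn": "step_arm", "kwargs": {
  "commands": [
    [[0, 0, -2, 0, 0, 0, 0], [0, 0, -1.5, 0, 0, 0, 0], [0, 0, 0, 0, 0, 0, 0]]
  ]
}}

```text
time: 7.98
tool_pos: [0.4685, -0.1335, 0.3923]
ee_rot: [3.141, -0.0, -0.05]
wrist_force: [5.7, 0.5, -6.7]
width: 0.0099
finger_force: 30.0
```

>>> {"fn": "step_arm", "kwargs": {
  "commands": [
    [[0, 0, -2, 0, 0, 0, 0], [0, 0, -1.5, 0, 0, 0, 0], [0, 0, 0, 0, 0, 0, 0]]
  ]
}}

```text
time: 8.35
tool_pos: [0.4686, -0.1336, 0.3948]
ee_rot: [3.141, 0.0, -0.05]
wrist_force: [6.7, 0.0, -10.2]
width: 0.01
finger_force: 30.0
```

>>> {"fn": "step_arm", "kwargs": {
  "commands": [
    [[0, 0, -2, 0, 0, 0, 0], [0, 0, -1.5, 0, 0, 0, 0], [0, 0, 0, 0, 0, 0, 0]]
  ]
}}

```text
time: 8.72
tool_pos: [0.4686, -0.1335, 0.3989]
ee_rot: [3.141, -0.0, -0.05]
wrist_force: [6.0, 1.1, -9.0]
width: 0.0098
finger_force: 30.0
```

>>> {"fn": "step_arm", "kwargs": {
  "commands": [
    [[0, 0, -2, 0, 0, 0, 0], [0, 0, -1.5, 0, 0, 0, 0], [0, 0, 0, 0, 0, 0, 0]]
  ]
}}

```text
time: 9.1
tool_pos: [0.4688, -0.1336, 0.4008]
ee_rot: [-3.141, 0.001, -0.05]
wrist_force: [8.1, -0.4, -13.0]
width: 0.0096
finger_force: 30.0
```

>>> {"fn": "step_arm", "kwargs": {
  "commands": [
    [[0, 0, -2, 0, 0, 0, 0], [0, 0, -1.5, 0, 0, 0, 0], [0, 0, 0, 0, 0, 0, 0]]
  ]
}}

```text
time: 9.48
tool_pos: [0.4689, -0.1337, 0.4038]
ee_rot: [-3.141, 0.001, -0.05]
wrist_force: [7.4, -1.2, -14.2]
width: 0.0096
finger_force: 30.0
```

>>> {"fn": "step_arm", "kwargs": {
  "commands": [
    [[0, 0, -2, 0, 0, 0, 0], [0, 0, -1.5, 0, 0, 0, 0], [0, 0, 0, 0, 0, 0, 0]]
  ]
}}

```text
time: 9.85
tool_pos: [0.4689, -0.1337, 0.4067]
ee_rot: [-3.141, 0.002, -0.05]
wrist_force: [7.2, -0.1, -16.4]
width: 0.01
finger_force: 30.0
```

>>> {"fn": "step_arm", "kwargs": {
  "commands": [
    [[0, 0, -2, 0, 0, 0, 0], [0, 0, -1.5, 0, 0, 0, 0], [0, 0, 0, 0, 0, 0, 0]]
  ]
}}

```text
time: 10.22
tool_pos: [0.4691, -0.1338, 0.4094]
ee_rot: [-3.141, 0.003, -0.05]
wrist_force: [8.7, -0.0, -18.9]
width: 0.01
finger_force: 30.0
```

>>> {"fn": "step_arm", "kwargs": {
  "commands": [
    [[0, 0, -2, 0, 0, 0, 0], [0, 0, -1, 0, 0, 0, 0], [0, 0, 0, 0, 0, 0, 0]]
  ]
}}

```text
time: 10.6
tool_pos: [0.469, -0.1337, 0.413]
ee_rot: [-3.141, 0.002, -0.05]
wrist_force: [7.4, -0.4, -17.3]
width: 0.0099
finger_force: 30.0
```

>>> {"fn": "step_arm", "kwargs": {
  "commands": [
    [[0, 0, 2, 0, 0, 0, 0], [0, 0, 1, 0, 0, 0, 0], [0, 0, 0, 0, 0, 0, 0]]
  ]
}}

```text
time: 10.98
tool_pos: [0.4686, -0.1336, 0.4127]
ee_rot: [3.141, -0.0, -0.05]
wrist_force: [5.2, -0.1, -8.6]
width: 0.0096
finger_force: 30.0
```

>>> {"fn": "step_arm", "kwargs": {
  "commands": [
    [[0, 0, 0.5, 0, 0, 0, 0], [0, 0, 0, 0, 0, 0, 40], [0, 0, 0, 0, 0, 0, 40], [0, 0, 0, 0, 0, 0, 40], [0, 0, 0, 0, 0, 0, 40], [0, 0, 0, 0, 0, 0, 40], [0, 0, 0, 0, 0, 0, 40], [0, 0, 0, 0, 0, 0, 40], [0, 0, 0, 0, 0, 0, 40], [0, 0, 0, 0, 0, 0, 40], [0, 0, 0, 0, 0, 0, 40], [0, 0, 0, 0, 0, 0, 40], [0, 0, 0, 0, 0, 0, 40]]
  ]
}}

```text
time: 12.6
tool_pos: [0.4685, -0.1334, 0.4127]
ee_rot: [3.141, -0.0, -0.05]
wrist_force: [1.1, 0.3, -0.4]
width: 0.04
finger_force: 0.0
```

```bash
python3 - <<'E'
from h import *
o=robot.get_obs();print(o['tool_pos'],o['time'],o['wrist_force'],o['width'])
w=eyes.snapshot('wrist');s=eyes.snapshot('side')
a=cv2.resize(s['color'][120:280,220:380],(400,400),interpolation=cv2.INTER_CUBIC)
b=w['color'][:,120:520]
cv2.imwrite('pics/z3.png',np.hstack([a,b])[:,:,::-1])
E
```

```text
[ 0.46846719 -0.13344694  0.41269261] 12.6 [ 1.12339405  0.31940613 -0.4131577 ] 0.04004019944478402
```

View pics/z3.png

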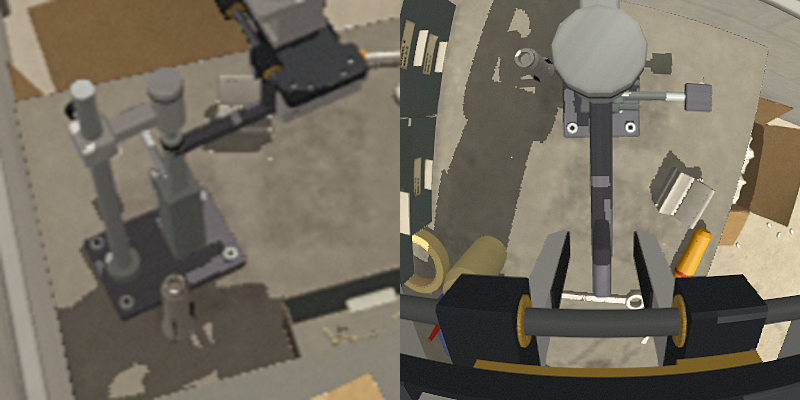

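```bash
python3 - <<'E'
from h import *
np.set_printoptions(precision=4,suppress=True)
s=eyes.snapshot('side');t=eyes.snapshot('top')
print(tri(s,(248.3,164),t,(372,122.5)), robot.get_obs()['joint_positions'])
o=robot.get_obs();w=eyes.snapshot('wrist')
print(wz(w,o,(120+297.5,97),.114)) # pad middle in w
for x in models.tip_of(w,'pad_top')[:2]:print(x['xy'],x['confidence'],wz(w,o,x['xy'],.114))
E
```

```text
(array([ 0.6322, -0.175 ,  0.2597]), np.float64(0.0031714184667881234)) [-0.394  -0.0551  1.4993 -0.0001  1.6973  1.227 ]
[ 0.5637 -0.2268  0.114 ]
[417.5, 99.0] 0.95 [ 0.5619 -0.2267  0.114 ]
```

>>> {"fn": "step_arm", "kwargs": {
  "commands": [
    [[0, 0, -30, 0, 0, 0, 40], [0, 0, -40, 0, 0, 0, 40], [0, 46, 0, 0, 0, 0, 40], [0, 46, 0, 0, 0, 0, 40], [0, 46, 0, 0, 0, 0, 20], [0, 46, 0, 0, 0, 0, 0], [0, 0, 0, 0.174, 0, 0, 0], [0, 0, 0, 0.174, 0, 0, 0], [0, 0, 0, 0.174, 0, 0, 0], [0, 0, 0, 0, 0, 0, 0]]
  ]
}}

```text
time: 14.15
tool_pos: [0.4593, -0.3185, 0.4813]
ee_rot: [-2.619, 0.002, -0.052]
wrist_force: [0.3, -0.8, -0.3]
width: 0.0003
finger_force: 0.0
```

>>> {"fn": "step_arm", "kwargs": {
  "commands": [
    [[35, 0, 0, 0, 0, 0, 0], [35, 0, 0, 0, 0, 0, 0], [34, 0, 0, 0, 0, 0, 0], [0, 0, 0, 0, 0, 0, 0]]
  ]
}}

```text
time: 14.65
tool_pos: [0.565, -0.3218, 0.4813]
ee_rot: [-2.622, 0.001, -0.048]
wrist_force: [-0.6, 0.3, 0.4]
width: 0.0004
finger_force: 0.0
```

```bash
python3 - <<'E'
from h import *
np.set_printoptions(precision=4,suppress=True)
o=robot.get_obs();R=Rn.from_euler('xyz',o['ee_rot']).as_matrix();tip=np.array(o['tool_pos'])+R@[0,0,.199]
print(o['tool_pos'],o['ee_rot'],o['joint_positions'],o['wrist_force'],'tip',tip)
print('to (.564,-.218,.135) tool mm',R.T@(np.array([.564,-.218,.135])-tip)*1e3,'unit down',R.T@[0,0,-1])
w=eyes.snapshot('wrist');save(w,'w4')
for x in models.tip_of(w,'pad_top')[:2]:print(x['xy'],x['confidence'],wz(w,o,x['xy'],.114))
E
```

```text
[ 0.565  -0.3218  0.4813] [-2.6217  0.0007 -0.0482] [-0.6978  0.4068  0.8712  0.4883  2.1396  1.1306] [-0.628   0.2574  0.3606] tip [ 0.5696 -0.223   0.3086]
to (.564,-.218,.135) tool mm [ -5.7385  82.1285 153.0613] unit down [0.0007 0.4968 0.8679]
[403.1, 193.7] 0.9 [ 0.5604 -0.2238  0.114 ]
[408.6, 187.7] 0.43 [ 0.5682 -0.2304  0.114 ]
```

View pics/w4.png

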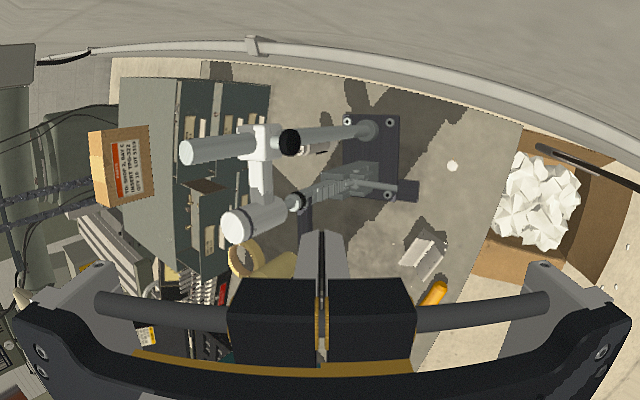

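>>> {"fn": "step_arm", "kwargs": {
  "commands": [
    [[-1, 13, 25, 0, 0, 0, 0], [-1, 13, 25, 0, 0, 0, 0], [-1, 13, 25, 0, 0, 0, 0], [-1, 13, 25, 0, 0, 0, 0], [-1, 13, 25, 0, 0, 0, 0], [-1, 13, 23, 0, 0, 0, 0], [0, 0, 0, 0, 0, 0, 0]]
  ]
}}

```text
time: 15.62
tool_pos: [0.5561, -0.3157, 0.3139]
ee_rot: [-2.618, 0.004, -0.051]
wrist_force: [0.5, 0.0, 0.7]
width: 0.0007
finger_force: 0.0
```

```bash
python3 - <<'E'
from h import *
np.set_printoptions(precision=4,suppress=True)
o=robot.get_obs();R=Rn.from_euler('xyz',o['ee_rot']).as_matrix();tip=np.array(o['tool_pos'])+R@[0,0,.199]
print(o['time'],o['wrist_force'],'tip',tip)
print('unit down',R.T@[0,0,-1])
t=eyes.snapshot('top');w=eyes.snapshot('wrist')
a=cv2.resize(t['color'][90:240,300:433],(355,400),interpolation=cv2.INTER_CUBIC)
cv2.imwrite('pics/z5.png',np.hstack([a,w['color'][:,160:600]])[:,:,::-1])
E
```

```text
15.625 [0.5262 0.0491 0.6879] tip [ 0.5605 -0.2164  0.1415]
unit down [0.0038 0.4996 0.8662]
```

View pics/z5.png

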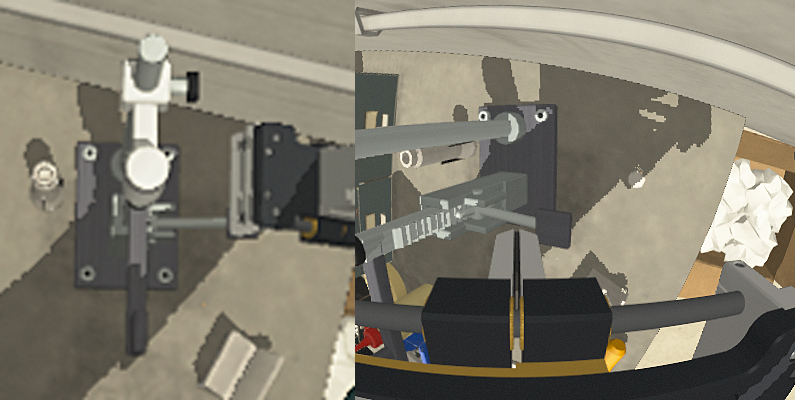

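```bash
python3 - <<'E'
from h import *
np.set_printoptions(precision=4,suppress=True)
o=robot.get_obs();w=eyes.snapshot('wrist')
for x in models.tip_of(w,'pad_top')[:2]:print(x['xy'],x['confidence'],wz(w,o,x['xy'],.114))
for p in [(357,227),(321,232)]: print(p,wz(w,o,p,.114),wz(w,o,p,.1415))
E
```

```text
[163.7, 247.1] 0.67 [0.501  0.0348 0.114 ]
[354.6, 231.2] 0.61 [ 0.5633 -0.2274  0.114 ]
(357, 227) [ 0.5666 -0.2293  0.114 ] [ 0.5771 -0.2414  0.1415]
(321, 232) [ 0.5589 -0.2002  0.114 ] [ 0.5705 -0.2166  0.1415]
```

>>> {"fn": "step_arm", "kwargs": {
  "commands": [
    [[4, 5, 6, 0, 0, 0, 0], [0, 5, 7, 0, 0, 0, 0], [0, 0, 0, 0, 0, 0, 0]]
  ]
}}

```text
time: 16.2
tool_pos: [0.5612, -0.3183, 0.2976]
ee_rot: [-2.618, 0.002, -0.05]
wrist_force: [0.1, -0.5, -0.2]
width: 0.0008
finger_force: 0.0
```

>>> {"fn": "step_arm", "kwargs": {
  "commands": [
    [[0, 1.5, 2.6, 0, 0, 0, 0], [0, 1.5, 2.6, 0, 0, 0, 0], [0, 0, 0, 0, 0, 0, 0]]
  ]
}}

```text
time: 16.58
tool_pos: [0.5612, -0.3183, 0.2929]
ee_rot: [-2.619, 0.0, -0.05]
wrist_force: [-0.6, -0.4, 0.7]
width: 0.0003
finger_force: 0.0
```

>>> {"fn": "step_arm", "kwargs": {
  "commands": [
    [[0, 1.5, 2.6, 0, 0, 0, 0], [0, 1.5, 2.6, 0, 0, 0, 0], [0, 0, 0, 0, 0, 0, 0]]
  ]
}}

```text
time: 16.95
tool_pos: [0.5613, -0.3184, 0.2879]
ee_rot: [-2.62, -0.001, -0.05]
wrist_force: [-0.3, -0.2, 2.5]
width: 0.0006
finger_force: 1.4
```

>>> {"fn": "step_arm", "kwargs": {
  "commands": [
    [[0, 1.5, 2.6, 0, 0, 0, 0], [0, 1.5, 2.6, 0, 0, 0, 0], [0, 1.5, 2.6, 0, 0, 0, 0], [0, 0, 0, 0, 0, 0, 0]]
  ]
}}

```text
time: 17.45
tool_pos: [0.5613, -0.3186, 0.2778]
ee_rot: [-2.62, 0.0, -0.051]
wrist_force: [-0.6, -2.5, 0.8]
width: 0.0007
finger_force: 1.1
```

>>> {"fn": "step_arm", "kwargs": {
  "commands": [
    [[0, 1.5, 2.6, 0, 0, 0, 0], [0, 1.5, 2.6, 0, 0, 0, 0], [0, 0, 0, 0, 0, 0, 0]]
  ]
}}

```text
time: 17.82
tool_pos: [0.5613, -0.3185, 0.2719]
ee_rot: [-2.62, 0.0, -0.051]
wrist_force: [0.1, -3.7, 2.0]
width: 0.0004
finger_force: 1.3
```

>>> {"fn": "step_arm", "kwargs": {
  "commands": [
    [[0, 1, 1.7, 0, 0, 0, 0], [0, 1, 1.7, 0, 0, 0, 0], [0, 0, 0, 0, 0, 0, 0], [0, 0, 0, 0, 0, 0, 0]]
  ]
}}

```text
time: 18.32
tool_pos: [0.5613, -0.3184, 0.2684]
ee_rot: [-2.62, -0.0, -0.05]
wrist_force: [0.1, -1.7, 2.1]
width: 0.0004
finger_force: 1.4
```

>>> {"fn": "step_arm", "kwargs": {
  "commands": [
    [[0, 0.5, 0.9, 0, 0, 0, 0], [0, 0.3, 0.6, 0, 0, 0, 0], [0, 0, 0, 0, 0, 0, 0], [0, 0, 0, 0, 0, 0, 0], [0, 0, 0, 0, 0, 0, 0], [0, 0, 0, 0, 0, 0, 0], [0, 0, 0, 0, 0, 0, 0], [0, 0, 0, 0, 0, 0, 0], [0, 0, 0, 0, 0, 0, 0], [0, 0, 0, 0, 0, 0, 0], [0, 0, 0, 0, 0, 0, 0], [0, 0, 0, 0, 0, 0, 0]]
  ]
}}

```text
time: 19.82
tool_pos: [0.5613, -0.3184, 0.2666]
ee_rot: [-2.62, -0.0, -0.05]
wrist_force: [-0.3, -2.8, 1.9]
width: 0.0007
finger_force: 1.4
```

```bash
python3 - <<'E'
from h import *
np.set_printoptions(precision=4,suppress=True)
o=robot.get_obs();print(o['time'],o['tool_pos'],o['wrist_force'])
s=eyes.snapshot('side');t=eyes.snapshot('top');w=eyes.snapshot('wrist');save(w,'w6')
a=models.tip_of(s,'tab');b=models.tip_of(t,'tab')
print(a[0]['xy'],b[0]['xy'] if b else 0,[x['xy'] for x in models.tip_of(s,'cap')])
if a and b: print(tri(s,a[0]['xy'],t,b[0]['xy']))
x=cv2.resize(s['color'][120:280,220:380],(400,400),interpolation=cv2.INTER_CUBIC)
cv2.imwrite('pics/z6.png',np.hstack([x,w['color'][:,160:560]])[:,:,::-1])
E
```

```text
19.825 [ 0.5613 -0.3184  0.2666] [-0.3193 -2.7801  1.917 ]
[330.4, 163.3] [352.2, 216.3] [[292.0, 186.1]]
(array([ 0.4647, -0.1373,  0.1803]), np.float64(0.0034848387190924666))
```

View pics/z6.png

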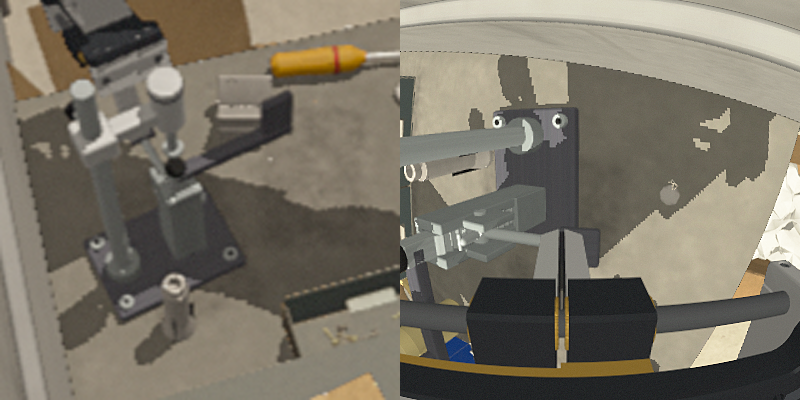

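The left panel shows the rail fully down, with the tab back at its starting pixel of about (330,163). The right panel shows the fingertip holding the pad down at about (590,245). Next I raise the tool and check.

>>> {"fn": "step_arm", "kwargs": {
  "commands": [
    [[0, -2, -3.5, 0, 0, 0, 0], [0, -3, -5.2, 0, 0, 0, 0], [0, -3, -5.2, 0, 0, 0, 0], [0, -5, -8.7, 0, 0, 0, 0], [0, -10, -17, 0, 0, 0, 0], [0, -10, -17, 0, 0, 0, 0], [0, 0, -30, 0, 0, 0, 0], [0, 0, -30, 0, 0, 0, 0], [0, 0, 0, 0, 0, 0, 0], [0, 0, 0, 0, 0, 0, 0]]
  ]
}}

```text
time: 21.38
tool_pos: [0.5598, -0.3475, 0.3837]
ee_rot: [-2.619, 0.001, -0.05]
wrist_force: [-0.7, -0.1, -0.3]
width: 0.0006
finger_force: 0.0
```

```bash
python3 - <<'E'
from h import *
np.set_printoptions(precision=4,suppress=True)
o=robot.get_obs();print(o['time'],o['tool_pos'],o['wrist_force'])
s=eyes.snapshot('side');w=eyes.snapshot('wrist')
print([x['xy'] for x in models.tip_of(s,'tab')])
for x in models.tip_of(w,'pad_top')[:2]:print(x['xy'],x['confidence'],wz(w,o,x['xy'],.114))
print([(x['xy'],x['confidence']) for n in('collet','oil_bottle') for x in models.tip_of(s,n)[:1]])
E
```

```text
21.375 [ 0.5598 -0.3475  0.3837] [-0.7298 -0.078  -0.2861]
[[330.2, 165.4]]
[355.5, 206.5] 0.64 [ 0.5634 -0.2296  0.114 ]
[([292.7, 251.6], 0.61), ([399.9, 236.9], 0.94)]
```

```bash
python3 -c "
from bench import robot
print(robot.close_job())"
```

```text
the job is handed in; nothing more can be done
None
```

The job is handed in, but I got no verdict back. The pawl alone held the cap on the tester for more than a second at about 10 N, inferred from wrist force and lift height. I then pressed the tail gently (about 4 N at most) and lifted off. The last pictures showed the rail fully down, the pawl sprung back in, and the collet and oil bottle at their starting places.

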